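Pry the stuck tray out of the organiser and comb the rods under it

TASK

The white lift-out tray is stuck in the clear organiser box: without touching the tray, press the grey pry lever on the box down to its stop so that it pops that end of the tray loose, then lift the tray straight and level off the box by its central ridge and set it down flat on the middle of the black mat, square with it. Then take the hand rake and, touching the four black rods only with the rake, comb them into one neat row lying flat and side by side against the box wall farthest from the robot, parallel to that wall. Finally stand the rake upright on the counter again clear of the box and mat, and leave the jar, mug and tape roll where they are.

Things in the scene. Friction and masses are not known exactly. Their poses are not given: they have to be found in the camera images.
- box: Clear open box fixed to the counter, 190 x 190 mm, inside 180 x 180, floor 5 mm thick, wall tops at 48 mm. Origin: centre of its underside; +x away from the robot (far wall), +y to the end with the pry lever; yaw -0.05 to 0.4 rad. The tray rests on 16 mm wide ledges (top at 22 mm) along the insides of the two y ends; the floor between is free for |y| < 74 mm.
- box_pads (a point): Midway between two sprung rubber pads, 22 mm long, in the box's x walls (z 19 to 28 mm). Each pinches the tray with about 7 N; the friction holds that end down until it has risen some 7 mm, when they snap out below it and keep it up. With the tray out they stand 5.5 mm out of the walls.
- lever (a joint): Pry lever on the +y end of the box, hinged about the box's x axis at y = +128 mm, z = 44 mm. 0: at rest, level; 0.5 rad: pressed down to its stop. Springs back by itself. Pressing its outer pad (up to some 15 N) raises its inner toe, which lies under the tray's tab, by 12 mm.
- lever_pad (a point): Middle of the lever's outer press pad, on its upper surface: a grey plate 40 mm wide (box x) whose free end lies 18 mm further out and 48 mm above the counter; it is 45 mm outwards of the hinge and goes down by about 23 mm to the stop, ending near 26 mm above the counter.
- tray_center (a point): Centre of the white tray, 15 mm above its underside, 37 mm above the counter while seated in the box (level, axes as the box's). Tray: 174 mm (x) x 172 mm (y) x 30 mm high, about 0.3 kg, walls 3 mm, open above; the sleeves in it are fixed. A 40 mm wide tab stands out on its +y end over the lever's toe.
- tray_grip (a point): Grip point on the tray's central ridge, 50 mm above the tray's underside. The ridge is 12 mm thick (x), 70 mm long (y), its top 65 mm above the tray's underside, i.e. 35 mm above the tray's rim.
- tray_tab (a point): Underside of the tab at the tray's +y end, 103 mm from the tray's centre and 27 mm above its underside.
- rake_grip (a point): Grip point on the upright wooden handle of the rake, 95 mm above its tooth tips. Handle 16 mm thick (x), 30 mm wide (y), top at 120 mm. The head is a bar 110 mm long (y), 20 mm deep (x), with seven 22 mm long teeth; bar top at 34 mm. Stands upright on its teeth on the counter, on the robot's side of the mat; 0.16 kg.
- mat: Black rubber mat fixed to the counter, 210 mm (x) x 240 mm (y), 3 mm thick. Origin: centre of its underside.
- rod0_center (a point): Centre of a black square-section plastic rod, 90 mm long (its y axis), 12 x 12 mm thick, 25 g, lying on the box floor under the tray at the start (centre 11 mm above the counter), within 0.26 rad of the box's y axis and at x between -35 and +70 mm in the box. It slides and does not roll. Side by side the four are 48 mm wide.
- rod1_center (a point): Centre of a black square-section plastic rod, 90 mm long (its y axis), 12 x 12 mm thick, 25 g, lying on the box floor under the tray at the start (centre 11 mm above the counter), within 0.26 rad of the box's y axis and at x between -35 and +70 mm in the box. It slides and does not roll. Side by side the four are 48 mm wide.
- rod2_center (a point): Centre of a black square-section plastic rod, 90 mm long (its y axis), 12 x 12 mm thick, 25 g, lying on the box floor under the tray at the start (centre 11 mm above the counter), within 0.26 rad of the box's y axis and at x between -35 and +70 mm in the box. It slides and does not roll. Side by side the four are 48 mm wide.
- rod3_center (a point): Centre of a black square-section plastic rod, 90 mm long (its y axis), 12 x 12 mm thick, 25 g, lying on the box floor under the tray at the start (centre 11 mm above the counter), within 0.26 rad of the box's y axis and at x between -35 and +70 mm in the box. It slides and does not roll. Side by side the four are 48 mm wide.
- jar: closed glass jar, 56 mm across, 90 mm high; a bystander, origin: centre of its underside.
- mug: white mug, 80 mm across, 90 mm high; a bystander, origin: centre of its underside.
- tape: grey tape roll lying flat, 70 mm across, 24 mm high; a bystander, origin: centre of its underside.
Things that resemble listed ones, but are neither listed nor needed, are in the scene too. Of the things shaped like the part that bears rake_grip, the aluminium one is meant.

How it is judged:
By the outcome, as a careful person would: the job done as asked, in the order asked, and still so for the second after the job is handed in, with the robot touching nothing.
It also fails if it takes over 72 s, if anything falls off the work surface, if the arm or the gripper's body presses on something with over 40 N, if the wrist force passes 120 N, or if a joint passes its speed limit or range.

ROBOT

A 7-joint arm with a two-finger parallel gripper is mounted at the origin on the work surface. World frame = base frame: x ahead of the robot, y to its left, z up, the work surface at z = 0. Lengths are in m, angles in degrees, forces in N, time in s.
With the tool pointing down it reaches from about 0.425 to 0.875 m from the base axis. Payload 8.4 kg.
Tool frame: the origin (TCP) lies midway between the tips of the shut fingers; the grasp point (between the pads) lies 19 mm behind it; y points along the fingers, x is the direction in which the jaws open and shut, and the axes are right-handed (so a half turn about y gives the same grasp; the last joint's range is limited). The gripper opens to 87 mm and grips with 3 to 60 N. Pads are 19 mm wide; open, the fingers measure 117 mm over their backs; the gripper's body (75 mm by 190 mm) begins 51 mm behind the grasp point.
Start: joints at [69.431, 19.091, 2.286, 83.961, -0.768, 76.965, -3.352], TCP at [0.167, -0.628, 0.223] pointing down, gripper open.
Joint ranges: [-147.57, 147.57], [-21.85, 119.76], [-74.77, 79.35], [14.55, 137.4], [-85.83, 265.84], [4.83, 119.75], [-152.11, 152.11]. Speed limits (degrees/s): [127.2, 127.2, 159.86, 159.86, 180, 180, 180].

INTERFACE

Orientations are given as a 3x3 rotation matrix whose columns are the frame's x, y, z axes.
In Python, from workcell import robot, vision gives the robot as it stands. Calls block until the motion is done:
- robot.move_to(position, orientation): joint-space move of the TCP to a pose.
- robot.line_to(position, rotation=None, v=0.15, until_force=None): straight line of the TCP; rotation=None keeps the orientation; v is the mean speed in m/s. With until_force (N) it stops when the force on the tool has changed by that much, and returns True; else False.
- robot.goto_joints(angles): joint-space move.
- robot.gripper_open() and robot.close_gripper(): open the fingers fully, or close them until they stop; the grip force is fixed at half the most.
- robot.pause(seconds).
- robot.inverse_kinematics(position, orientation): joint angles nearest the present ones, or None.
- vision.camera(name): name is "scene" or "top" or "wrist"; returns a dict with "color" (400x640x3 uint8, red, green, blue), "fx", "fy", "cx", "cy" (pixels), "R" (3x3) and "t" (3): a world point X has camera coordinates R X + t. Camera axes: x right, y down, z forward; pixel columns grow to the right and rows downward; lengths in m; the calibration is good to about 2 mm. A picture is of the moment at which its call begins. There is no depth.
A pose or a line that the arm cannot do raises robot.Unreachable and nothing moves.
- robot.job_done(): hands the job in, once; it reports no verdict.
Trained networks look in a picture, given as the dict that the camera call returned (one of the last four; its "shot" number tells which), for a name from the list of things; names that differ only in an ending like _2 or _b are one class to them, and where a whole thing is asked for, a point or a joint stands for the part that bears it (a point fixed in the world has none). Each returns a list of dicts, best first, with "score" (0 to 1); they miss things now and then, are a little off and sometimes report something else, mostly with a low value. They report only what shows in the picture. A call takes as long as a camera call. They do not tell look-alikes from the thing itself.
- vision.boxes_of(picture, target): "box" ([left, top, width, height] in pixels, round what is visible of it).
Readings, each from a call of its own:
- robot.read_t(): time.
- robot.read_joints(): joint angles.
- robot.read_qvel(): joint speeds.
- robot.read_joint_efforts(): joint torques, N m.
- robot.read_position(): TCP position.
- robot.read_tool_rot(): TCP orientation.
- robot.read_ft_force(): force on the tool from outside, world axes, zero at the start.
- robot.read_torque(): the same for the moment, N m.
- robot.read_gripper_width(): finger opening in m.
Only numpy, scipy, OpenCV 4.12 (cv2) and the standard library are available. Lean on these libraries where they do the work, as an engineer would, in place of code of your own. Each camera call takes 0.05 s, during which the arm holds its last target. There are 200 camera calls.

## Working session

There is one attempt and no reset: what is moved stays moved. The work goes in short steps, each a Python script; the robot and the scene stay as the last script left them, time stands still between calls to the robot, and variables do not carry over. Pictures are saved under pics/ and viewed, about 8 in all and at most 12, crops included, and the job is handed in when it is done.

```bash
mkdir -p pics; ls; cat > h.py <<'E'
import numpy as np, cv2
from workcell import robot, vision
def save(p,name,crop=None,scale=1):
    im=p["color"][:,:,::-1]
    if crop: l,t,w,h=crop; im=im[t:t+h,l:l+w]
    if scale!=1: im=cv2.resize(im,None,fx=scale,fy=scale,interpolation=cv2.INTER_CUBIC)
    cv2.imwrite("pics/"+name,np.ascontiguousarray(im))
def ray(p,u,v,z):
    R=np.array(p["R"]);t=np.array(p["t"]);c=-R.T@t
    d=R.T@np.array([(u-p["cx"])/p["fx"],(v-p["cy"])/p["fy"],1.]); return c+d*(z-c[2])/d[2]
def proj(p,X):
    c=np.array(p["R"])@np.array(X)+np.array(p["t"]); return np.array([p["fx"]*c[0]/c[2]+p["cx"],p["fy"]*c[1]/c[2]+p["cy"]])
E
python3 - <<'E'
from h import *
for n in("scene","top"):
    p=vision.camera(n); save(p,n+"0.png"); print(n,p["fx"],p["cx"],p["cy"],"cam",-np.array(p["R"]).T@np.array(p["t"]),np.array(p["R"]).round(3).tolist())
    for k in "box lever tray_grip rake_grip mat jar mug tape".split():
        print(k,[([round(x) for x in b["box"]],round(b["score"],2)) for b in vision.boxes_of(p,k)][:3])
print(robot.read_t(),robot.read_tool_rot())
E
```

```text
pics
scene 472.7349003518164 330.59650589913963 206.9005407402981 cam [1.14883475 0.78338127 0.90357306] [[-0.747, 0.665, -0.014], [0.437, 0.475, -0.764], [-0.501, -0.577, -0.645]]
box [([305, 232, 119, 75], 0.94), ([309, 215, 101, 79], 0.62), ([218, 171, 105, 65], 0.35)]
lever [([389, 270, 34, 30], 0.69), ([220, 174, 101, 66], 0.54), ([307, 215, 100, 76], 0.31)]
tray_grip [([310, 222, 96, 67], 0.7), ([389, 275, 36, 24], 0.54)]
rake_grip [([352, 164, 13, 46], 0.94), ([290, 148, 32, 44], 0.79), ([310, 132, 25, 35], 0.66)]
mat [([220, 176, 103, 64], 0.58)]
jar [([243, 235, 25, 38], 0.59), ([308, 222, 97, 68], 0.42)]
mug [([272, 275, 47, 51], 0.69)]
tape [([207, 218, 26, 24], 0.73)]
top 398.98867017193555 315.1327781664355 190.55696696410732 cam [0.38999967 0.07768508 0.94119422] [[-0.015, -1.0, 0.005], [-0.983, 0.014, -0.183], [0.183, -0.008, -0.983]]
box [([177, 154, 128, 87], 0.92), ([210, 158, 91, 80], 0.59)]
lever [([178, 189, 36, 21], 0.81)]
tray_grip [([213, 156, 88, 81], 0.97)]
rake_grip [([324, 260, 49, 36], 0.94), ([420, 291, 54, 18], 0.75), ([394, 238, 51, 18], 0.55)]
mat [([354, 135, 118, 104], 0.58)]
jar [([325, 92, 21, 39], 0.96)]
mug [([226, 82, 53, 48], 0.65)]
tape [([398, 106, 28, 24], 0.6)]
0.9 [[ 2.56853324e-01  2.01578256e-06  9.66450397e-01]
 [-9.66450397e-01 -2.99654764e-06  2.56853324e-01]
 [ 3.41377511e-06 -1.00000000e+00  1.17848064e-06]]
```

```bash
python3 - <<'E'
import cv2
a=cv2.imread("pics/top0.png")[65:325,150:500]; cv2.imwrite("pics/topc.png",cv2.resize(a,None,fx=2.25,fy=2.25,interpolation=cv2.INTER_CUBIC))
a=cv2.imread("pics/scene0.png")[115:335,190:450]; cv2.imwrite("pics/scenec.png",cv2.resize(a,None,fx=2.7,fy=2.7,interpolation=cv2.INTER_CUBIC))
E
```

```text
(no output)
```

View pics/topc.png

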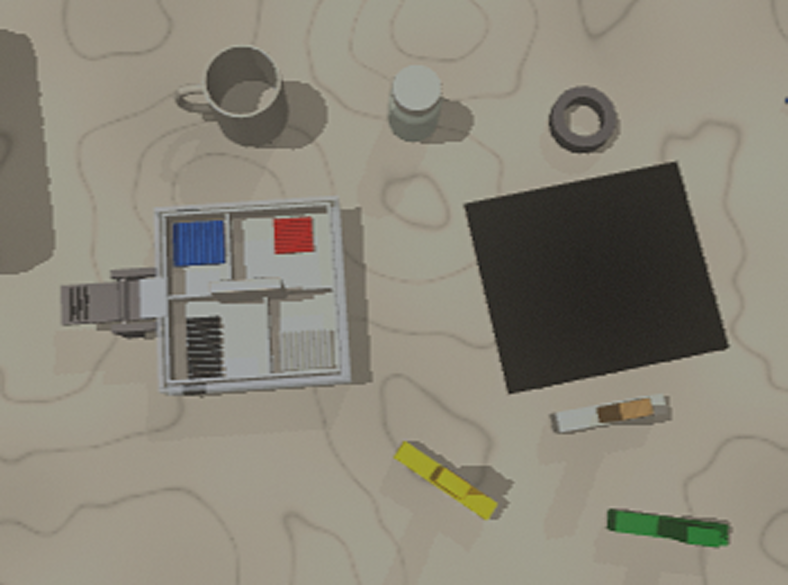

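View pics/scenec.png

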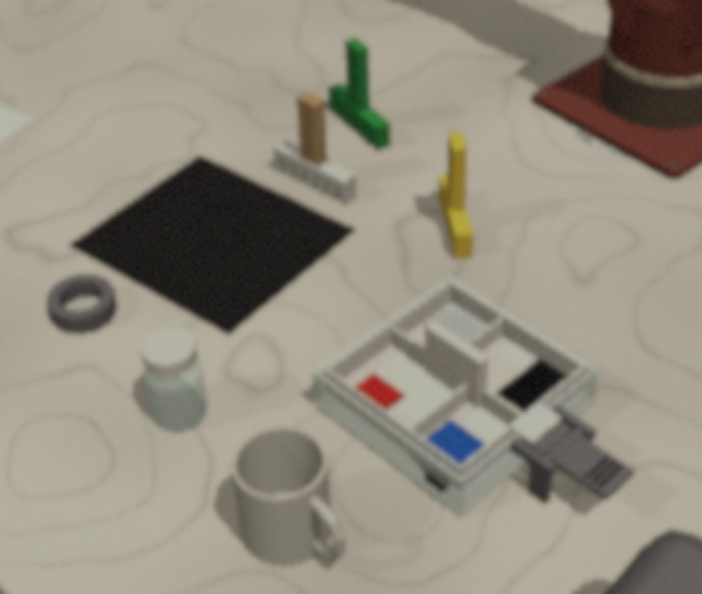

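```bash
python3 - <<'E'
from h import *
p=vision.camera("top")
f=lambda L,z:[ray(p,u/2.25+150,v/2.25+65,z)[:2].round(4) for u,v in L]
def frame(c):  # order: far-left(+x+y), far-right(+x-y), near-right, near-left
    c=np.array(c); m=c.mean(0); x=(c[0]+c[1]-c[2]-c[3]); yaw=np.arctan2(x[1],x[0]); y=c[0]+c[3]-c[1]-c[2]
    print("c",m.round(4),"yaw_x",yaw.round(4),"yaw_y",np.arctan2(-y[0],y[1]).round(4),"size",np.linalg.norm(x)/2,np.linalg.norm(y)/2)
frame(f([(158,210),(338,200),(352,382),(163,394)],.048))
frame(f([(466,204),(677,162),(728,348),(509,393)],.003))
print("ridge top ends",f([(209,292),(284,287)],.087), "leverpad end",f([(62,290),(62,325)],.048))
print("rake bar ends",f([(552,418),(670,400)],.034),f([(557,432),(671,414)],.034))
print("yellow",f([(445,483)],.05),"green",f([(668,528)],.034),"rake top",f([(638,410)],.12))
s=vision.camera("scene")
g=lambda u,v,z:ray(s,u/2.7+190,v/2.7+115,z)[:2].round(4)
print("scene: rake top",g(312,98,.12),"yellow top",g(457,138,.12),"green top",g(357,45,.12),"bar ends",g(275,150,.034),g(353,186,.034))
print("box corners", [g(*q,.048) for q in [(318,380),(452,286),(596,378),(460,490)]])
E
```

```text
c [0.5454 0.1903] yaw_x 0.0605 yaw_y 0.0462 size 0.18774339535653448 0.18604887126773975
c [ 0.5698 -0.1685] yaw_x 0.1834 yaw_y 0.1872 size 0.20757994243182556 0.2364794335666423
ridge top ends [array([0.542 , 0.2277]), array([0.5459, 0.1554])] leverpad end [array([0.553 , 0.3827]), array([0.5174, 0.381 ])]
rake bar ends [array([ 0.4185, -0.1083]), array([ 0.4347, -0.228 ])] [array([ 0.4047, -0.1126]), array([ 0.4208, -0.2279])]
yellow [array([0.3572, 0.0021])] green [array([ 0.3103, -0.2166])] rake top [array([ 0.4219, -0.1692])]
scene: rake top [ 0.4236 -0.1606] yellow top [0.3593 0.003 ] green top [ 0.3137 -0.2115] bar ends [ 0.4449 -0.2091] [ 0.4231 -0.0952]
box corners [array([0.6518, 0.1211]), array([0.4695, 0.1113]), array([0.4602, 0.2927]), array([0.6449, 0.3019])]
```

```bash
cat >> h.py <<'E'
def ori(psi): c,s=np.cos(psi),np.sin(psi); return np.array([[c,0,-s],[s,0,c],[0,-1,0.]])
def fit(p,model,pix,z,x0=(0.5,0,0)):
    from scipy.optimize import least_squares
    def r(q):
        c,s=np.cos(q[2]),np.sin(q[2])
        return np.concatenate([proj(p,[q[0]+c*a-s*b,q[1]+s*a+c*b,z])-uv for (a,b),uv in zip(model,pix)])
    o=least_squares(r,x0); return o.x,o.fun.round(1)
E
python3 - <<'E'
from h import *
for psi in (.05,.05+np.pi,.05-np.pi):
    for P in ([.545,.19,.35],[.537,.363,.03],[.57,-.1685,.06],[.42,-.168,.08]): print(round(psi,2),P,robot.inverse_kinematics(P,ori(psi)))
E
```

```text
0.05 [0.545, 0.19, 0.35] [ 23.40188277  16.41390622 -58.98329311  79.87346191  14.01929519
  91.45078563 -31.29153724]
0.05 [0.537, 0.363, 0.03] [  5.52788039  44.3095455  -62.44526455  93.01244793  41.59706009
  68.88148905 -63.24577633]
0.05 [0.57, -0.1685, 0.06] [ 36.60499178  23.51829767 -29.87207322 100.85044938  13.38235174
  59.17298374   4.74462695]
0.05 [0.42, -0.168, 0.08] [ 43.41295937   5.57775422 -28.21215831 118.80534145   3.16542457
  56.31644172  16.42192031]
3.19 [0.545, 0.19, 0.35] [ 25.94009832  17.7500621  -63.08226454  79.77750752  15.78244143
  91.90243848 147.40437865]
3.19 [0.537, 0.363, 0.03] [  5.81804262  44.67287804 -63.02234056  92.99958137  42.09804201
  69.1628465  116.46137903]
3.19 [0.57, -0.1685, 0.06] [ -38.42133623   39.50725156   69.59463439  104.48938983  -40.76969841
   65.9336056  -131.92493882]
3.19 [0.42, -0.168, 0.08] [ -54.81391557    7.75183368   76.57778542  122.45555017   -9.09786496
   56.07132871 -150.38298277]
-3.09 [0.545, 0.19, 0.35] [ 25.94009832  17.7500621  -63.08226454  79.77750752  15.78244143
  91.90243848 147.40437865]
-3.09 [0.537, 0.363, 0.03] [  5.81804262  44.67287804 -63.02234056  92.99958137  42.09804201
  69.1628465  116.46137903]
-3.09 [0.57, -0.1685, 0.06] [ -38.42133623   39.50725156   69.59463439  104.48938983  -40.76969841
   65.9336056  -131.92493882]
-3.09 [0.42, -0.168, 0.08] [ -54.81391557    7.75183368   76.57778542  122.45555017   -9.09786496
   56.07132871 -150.38298277]
```

```bash
python3 - <<'E'
from h import *
q=robot.read_joints(); q[0]=-28; 
robot.goto_joints(q); print(robot.read_position())
print(robot.inverse_kinematics([.53,.24,.38],ori(.05)))
robot.move_to([.53,.24,.38],ori(.05)); print(robot.read_joints(),robot.read_t())
p=vision.camera("wrist"); save(p,"w1.png"); print("cam",-np.array(p["R"]).T@np.array(p["t"]),np.array(p["R"]).round(2).tolist())
import pickle; pickle.dump(p,open("w1.pkl","wb"))
for k in ("box","lever","tray_grip"): print(k,[([round(x) for x in b["box"]],round(b["score"],2)) for b in vision.boxes_of(p,k)][:2])
for psi in (.05,):
    for P in ([.545,.19,.35],[.537,.363,.03],[.57,-.1685,.06],[.42,-.168,.08]): print(round(psi,2),P,robot.inverse_kinematics(P,ori(psi)))
E
```

```text
[0.6017067  0.24577098 0.22259066]
[-32.57471794   9.12336414   4.51016332  78.22254929  -0.71519811
  92.68165638 -25.29005516]
[-32.56066378   9.11785353   4.51898915  78.27033849  -0.71186882
  92.6398772  -25.24322599] 5.1333
cam [0.525947   0.3109208  0.54089207] [[1.0, 0.05, 0.0], [0.05, -0.96, 0.26], [0.01, -0.26, -0.97]]
box [([270, 71, 115, 168], 0.69)]
lever [([315, 75, 25, 53], 0.9)]
tray_grip [([275, 126, 106, 107], 0.58), ([271, 73, 111, 164], 0.4)]
0.05 [0.545, 0.19, 0.35] [-29.19708333   8.45568638   6.41182313  82.44069556  -0.94100075
  89.1558655  -19.97573293]
0.05 [0.537, 0.363, 0.03] [-38.22320816  27.9158152    0.30102594  95.38014615  -0.16860914
  56.70447963 -34.99986173]
0.05 [0.57, -0.1685, 0.06] [ -7.80177245  21.65853753  24.34390936 103.2157721  -10.41252551
  57.32780451  23.53485702]
0.05 [0.42, -0.168, 0.08] [-11.46563568   3.23648721  28.70021724 121.28790672  -1.8766044
  55.88680442  21.1135755 ]
```

View pics/w1.png

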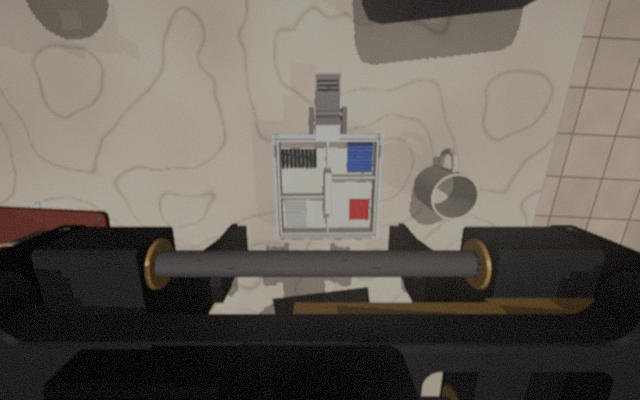

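```bash
python3 - <<'E'
from h import *; import pickle
p=pickle.load(open("w1.pkl","rb"))
M=[(-.095,.095),(.095,.095),(-.095,-.095),(.095,-.095)]
print(fit(p,M,[(273,134),(381,133),(277,239),(380.5,238)],.048,(.5,.2,0)))
t=vision.camera("top"); L=[(158,210),(338,200),(352,382),(163,394)]
print(fit(t,[M[1],M[3],M[2],M[0]],[(u/2.25+150,v/2.25+65) for u,v in L],.048,(.5,.2,0)))
print("lever end",ray(p,328,74,.048),"ridge top",[ray(p,*u,.087) for u in((327,170),(328,215))])
im=p["color"][60:250,255:400,::-1]; cv2.imwrite("pics/w1c.png",cv2.resize(im,None,fx=3,fy=3,interpolation=cv2.INTER_CUBIC))
E
```

```text
(array([0.55100063, 0.19505389, 0.06792035]), array([-1.5,  1.1,  2.4,  0. ,  0.6, -0.2, -1.5, -1. ]))
(array([0.54558571, 0.1902813 , 0.05357581]), array([-0.8, -0.1,  1.3, -1. ,  0.4,  0.2, -0.9,  0.7]))
lever end [0.53993554 0.38426933 0.048     ] ridge top [array([0.54582305, 0.23482789, 0.087     ]), array([0.55202262, 0.15843327, 0.087     ])]
```

View pics/w1c.png

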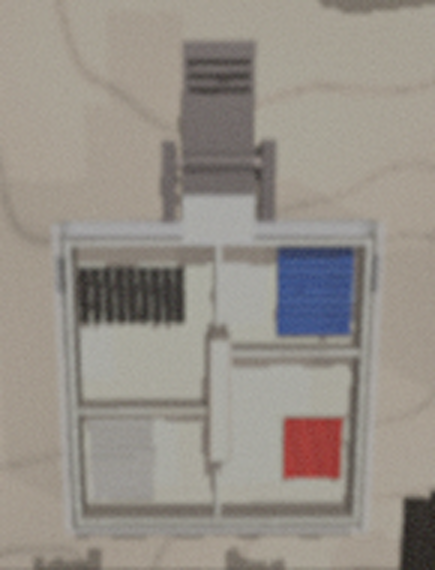

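```bash
python3 - <<'E'
from h import *
O=ori(.058); P=np.array([.538,.363,.075])
robot.move_to(P+[0,0,.05],O); robot.close_gripper(); robot.line_to(P,v=.2)
print("f0",robot.read_ft_force())
Q=P.copy(); Q[2]=.012
print(robot.line_to(Q,v=.05,until_force=26), robot.read_position(), robot.read_ft_force())
robot.pause(.3); t=vision.camera("top"); save(t,"top_press.png",(150,120,170,130),4)
robot.line_to(P,v=.12); robot.line_to(P+[0,0,.1],v=.3); robot.gripper_open()
robot.move_to([.543,.17,.32],ori(.058)); w=vision.camera("wrist"); 
import pickle; pickle.dump(w,open("w2.pkl","wb")); s=vision.camera("scene")
print(robot.read_t(),[([round(x) for x in b["box"]],round(b["score"],2)) for b in vision.boxes_of(w,"tray_grip")][:2])
a=w["color"][:,:,::-1][0:250,160:500]; b=s["color"][:,:,::-1][200:330,280:450]
a=cv2.resize(a,None,fx=2.2,fy=2.2); cv2.imwrite("pics/w2.png",a)
cv2.imwrite("pics/s2.png",cv2.resize(b,None,fx=4.5,fy=4.5,interpolation=cv2.INTER_CUBIC))
E
```

```text
f0 [ 0.31150575 -0.62065029 -0.26270286]
True [0.53904709 0.36383121 0.030128  ] [-2.24615163 -0.97280428 11.7235595 ]
13.2417 [([259, 72, 130, 136], 0.79), ([424, 240, 24, 10], 0.39)]
```

View pics/w2.png

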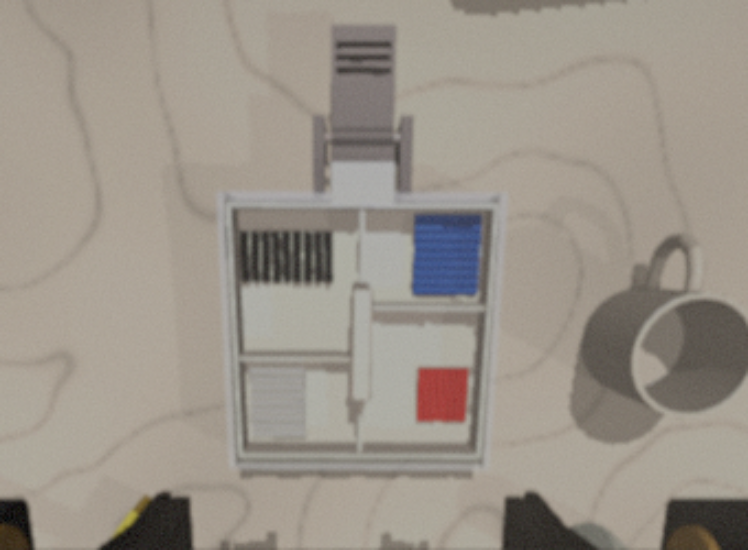

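View pics/s2.png

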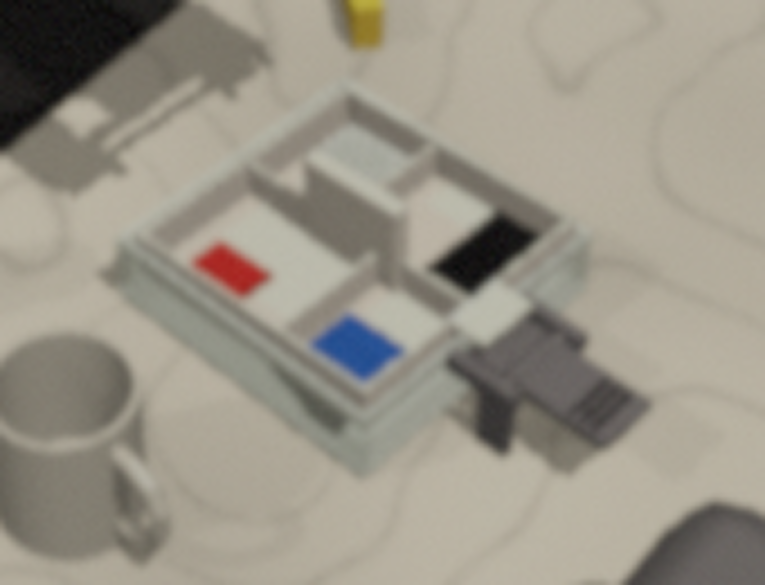

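```bash
python3 - <<'E'
from h import *; import pickle
s=vision.camera("scene"); a=cv2.imread("pics/scene0.png"); b=np.ascontiguousarray(s["color"][:,:,::-1])
cv2.imwrite("pics/scene1.png",b)
def cen(im):
    f=im[215:320,300:430].astype(int); o=[]
    for c,d in((0,2),(2,0)):
        w=np.clip(f[:,:,c]-f[:,:,d]-50,0,None).astype(float); yy,xx=np.mgrid[:f.shape[0],:f.shape[1]]; o+=[round((xx*w).sum()/w.sum(),2),round((yy*w).sum()/w.sum(),2)]
    return o
print("blue,red before",cen(a),"after",cen(b))
psi=.058;c=np.array([.548,.193,0]);R=np.array([[np.cos(psi),-np.sin(psi),0],[np.sin(psi),np.cos(psi),0],[0,0,1]])
for z in(.0,.008): print("proj blue-ish y=.05",proj(s,c+R@[.05,.05,.03+z*(.086+.05)/.172]),"red y=-.05",proj(s,c+R@[.05,-.05,.03+z*(.036)/.172]))
w=pickle.load(open("w2.pkl","rb"))
q=lambda u,v:(u/2.2+160,v/2.2)
M=[(-.095,.095),(.095,.095),(-.095,-.095),(.095,-.095)]
print(fit(w,M,[q(219,195),q(507,193),q(233,469),q(489,465)],.048,(.5,.2,0)))
for z in(.087,.091): print("ridge top",[ray(w,*q(*u),z).round(4) for u in((361,285),(361,400))])
E
```

```text
blue,red before [np.float64(58.23), np.float64(63.22), np.float64(30.17), np.float64(44.47)] after [np.float64(58.83), np.float64(61.86), np.float64(30.85), np.float64(44.42)]
proj blue-ish y=.05 [358.69469436 276.87938079] red y=-.05 [329.71159099 256.1073996 ]
proj blue-ish y=.05 [358.75902828 275.13631443] red y=-.05 [329.70182439 255.64946925]
(array([0.55127869, 0.19469941, 0.06485598]), array([-1.4, -1.1,  0.7, -0.9, -0.7,  0.7,  1.5,  2. ]))
ridge top [array([0.5473, 0.2318, 0.087 ]), array([0.552, 0.16 , 0.087])]
ridge top [array([0.5472, 0.2319, 0.091 ]), array([0.5519, 0.1609, 0.091 ])]
```

```bash
python3 - <<'E'
from h import *
s=vision.camera("scene"); g=lambda u,v:(u/2.7+190,v/2.7+115); k=lambda u,v:(u/4.5+280,v/4.5+200)
m=[(.105,.12),(.105,-.12),(-.105,-.12),(-.105,.12)]
# scene: left corner=(+x,-y), top=(-x,-y), right=(-x,+y), bottom=(+x,+y)
print("mat",fit(s,[m[2],m[3],m[0],m[1]],[g(201,157),g(352,230),g(229,331),g(75,243)],.003,(.5,-.1,0)))
print("box",fit(s,[(-.095,-.095),(-.095,.095),(.095,.095),(.095,-.095)],[k(345,83),k(592,238),k(365,420),k(118,240)],.048,(.5,.1,0)))
t=vision.camera("top")
print("mat",fit(t,m,[(u/2.25+150,v/2.25+65) for u,v in [(466,204),(677,162),(728,348),(509,393)]],.003,(.5,-.1,0)))
E
```

```text
mat (array([ 0.57005836, -0.16232218,  0.18600216]), array([ 0.1, -1.4,  2. , -0.5, -0. ,  1. , -2.1, -0. ]))
box (array([0.55025238, 0.19945309, 0.05338947]), array([ 0.1, -1.1,  0.7, -0.5,  0. ,  1.4, -0.9, -0.3]))
mat (array([ 0.56992531, -0.16847274,  0.18572307]), array([-0.9, -0.5,  0.5, -0.5,  1. ,  0.3, -0.5,  0.6]))
```

```bash
cat >> h.py <<'E'
from scipy.spatial.transform import Rotation as Ro
def G(pt,R): return np.array(pt)+.019*R[:,1]   # TCP for a grasp point
E
python3 - <<'E'
from h import *
psi=.06; O=ori(psi); T=Ro.from_rotvec(.04*O[:,0]).as_matrix()@O
g=np.array([.5495,.194,.079])
robot.move_to(G(g+[0,0,.06],T),T); robot.line_to(G(g,T),v=.12)
f0=robot.read_ft_force(); print(f0,robot.read_gripper_width())
robot.close_gripper(); robot.pause(.2)
f=robot.read_ft_force(); print("lateral in tool",(O.T@(f-f0)).round(2),robot.read_gripper_width(),robot.read_position(),robot.read_t())
t=vision.camera("top"); save(t,"t3.png",(150,110,200,150),4)
E
```

```text
[ 0.03991428 -0.94768454  0.87159606] 0.08711728542142877
lateral in tool [-0.36  1.42  0.34] 0.011816589682692467 [0.54943768 0.19478229 0.06000178] 16.3083
```

```bash
python3 - <<'E'
from h import *
psi=.06; O=ori(psi)
g=np.array([.5495,.194,.079])
robot.line_to(G(g+[0,.002,.014],O),O,v=.05); print(robot.read_ft_force())
robot.line_to(G(g+[0,.002,.10],O),v=.15); print(robot.read_ft_force(),robot.read_gripper_width())
m=np.array([.571,-.165]); O2=ori(.186)
robot.line_to(G([*m,.179],O2),O2,v=.25)
robot.line_to(G([*m,.075],O2),v=.15)
print(robot.read_ft_force(),robot.read_t(),robot.read_position())
t=vision.camera("top"); s=vision.camera("scene")
a=t["color"][:,:,::-1][90:310,150:510]; cv2.imwrite("pics/t4.png",cv2.resize(a,None,fx=2.2,fy=2.2,interpolation=cv2.INTER_CUBIC)); cv2.imwrite("pics/s4.png",s["color"][:,:,::-1])
E
```

```text
[-0.09094312  0.18738086 -2.82797816]
[-0.15936715  0.30426053 -4.46737567] 0.012062660331926028
[ 0.3133121  -0.66784722 -3.16159097] 19.9583 [ 0.57173851 -0.16507755  0.05696963]
```

View pics/t4.png

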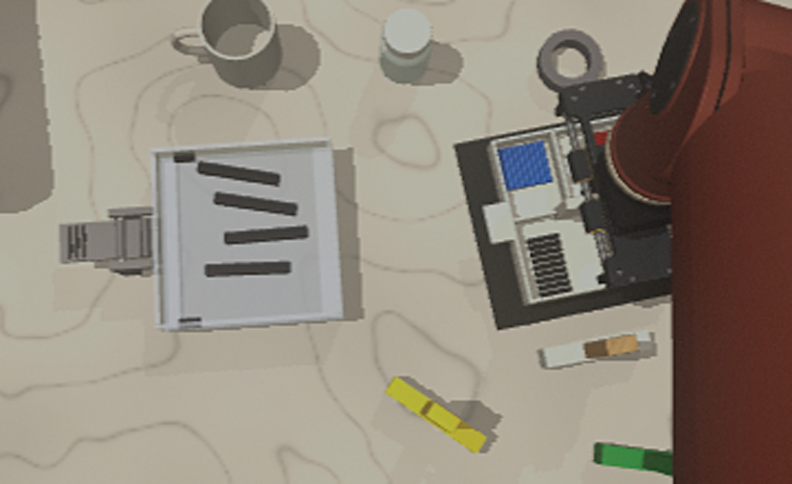

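```bash
python3 - <<'E'
from h import *
m=np.array([.571,-.165]); O2=ori(.186)
print(robot.line_to(G([*m,.052],O2),v=.03,until_force=3),robot.read_position(),robot.read_ft_force())
robot.gripper_open(); robot.line_to(G([*m,.15],O2),v=.25)
O=ori(.14)
robot.move_to([.42,-.255,.23],O)
w=vision.camera("wrist"); t=vision.camera("top"); print(robot.read_t())
import pickle; pickle.dump((w,t),open("w5.pkl","wb"))
for p,n in((w,"w"),(t,"t")): print(n,[([round(x) for x in b["box"]],round(b["score"],2)) for b in vision.boxes_of(p,"rake_grip")][:4])
a=cv2.resize(w["color"][:,:,::-1],(640,400))[:260]; b=t["color"][:,:,::-1][120:315,165:485]
cv2.imwrite("pics/w5.png",np.vstack([a,cv2.resize(b,None,fx=2,fy=2)[:340]]))
E
```

```text
True [ 0.57074877 -0.16494929  0.03712951] [ 0.37881705 -0.3879063   2.51497719]
23.4917
w [([199, 94, 58, 90], 0.88), ([322, 58, 23, 95], 0.68)]
t [([394, 239, 50, 22], 0.87), ([327, 264, 43, 33], 0.56)]
```

View pics/w5.png

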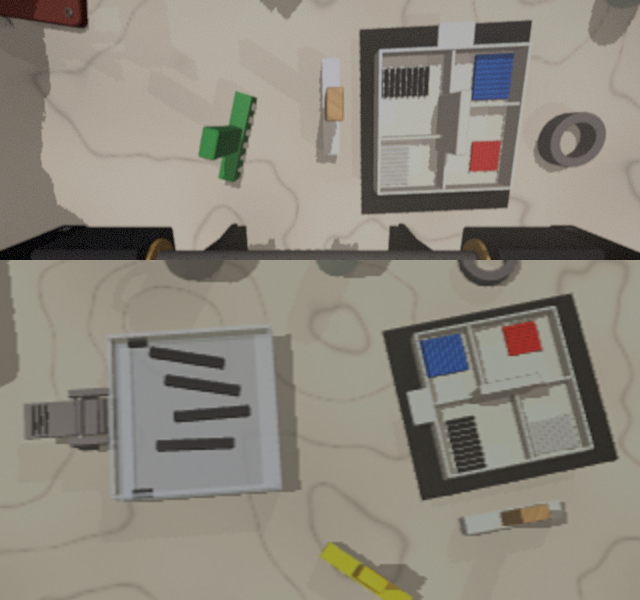

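```bash
python3 - <<'E'
from h import *; import pickle
w,t=pickle.load(open("w5.pkl","rb"))
q=lambda u,v:(u/2+165,(v-260)/2+120)
m=[(.105,.12),(.105,-.12),(-.105,-.12),(-.105,.12)]
r=[(.087,.086),(.087,-.086),(-.087,-.086),(-.087,.086)]
print("mat t",fit(t,m,[q(385,332),q(573,295),q(617,460),q(422,498)],.003,(.5,-.1,0)))
print("tray t",fit(t,r,[q(413,334),q(555,308),q(593,447),q(441,478)],.033,(.5,-.1,0)))
print("mat w",fit(w,m,[(531,20),(508,213),(361,213),(360,31)],.003,(.5,-.1,0)))
print("tray w",fit(w,r,[(529,42),(511,189),(379,195),(379,50)],.033,(.5,-.1,0)))
print("rake w top",ray(w,335,104,.12),"bar ends",ray(w,331,58,.034),ray(w,334,156,.034))
print("rake t top",ray(t,*q(539,515),.12), "wood top ends w",ray(w,336,88,.12),ray(w,334,121,.12))
B=[(-.095,-.095),(-.095,.095),(.095,.095),(.095,-.095)]
print("box t",fit(t,B,[q(281,489),q(116,498),q(108,338),q(271,328)],.048,(.5,.1,0)))
for n,a,b in((0,(151,353),(223,363)),(1,(165,381),(240,390)),(2,(174,416),(250,411)),(3,(157,446),(234,444))):
    print(n,ray(t,*q(*a),.017)[:2].round(4),ray(t,*q(*b),.017)[:2].round(4))
E
```

```text
mat t (array([ 0.56964591, -0.1688834 ,  0.17944265]), array([-1. , -1.1,  0.4, -0.6,  1. ,  0.4, -0.5,  1.1]))
tray t (array([ 0.56853295, -0.16258251,  0.17179923]), array([-0.3, -0.8, -0.5, -0.7, -1.1,  1.5,  1.8, -0.1]))
mat w (array([ 0.57140437, -0.1683767 ,  0.18641329]), array([ 1.7,  1.2, -0.8, -3.1, -0.5,  3.2, -0.6, -1.1]))
tray w (array([ 0.56970442, -0.16410603,  0.1927182 ]), array([ 2. , -0.2,  0.8, -0.2, -1.7,  0.5, -1.2,  0.4]))
rake w top [ 0.42407799 -0.16643525  0.12      ] bar ends [ 0.41601395 -0.11203654  0.034     ] [ 0.43694554 -0.22241787  0.034     ]
rake t top [ 0.42128397 -0.17109232  0.12      ] wood top ends w [ 0.42282602 -0.1528633   0.12      ] [ 0.42550397 -0.18126824  0.12      ]
box t (array([0.54599652, 0.191036  , 0.05486218]), array([ 1.1,  0.3, -1.8,  1.7,  0. , -0.9,  0.7, -1.3]))
0 [0.6229 0.2469] [0.6095 0.1612]
1 [0.5886 0.2297] [0.5765 0.1411]
2 [0.5464 0.2185] [0.5512 0.1294]
3 [0.5113 0.2378] [0.5124 0.1481]
```

```bash
python3 - <<'E'
from h import *
O=ori(.15); r=np.array([.4235,-.1675])
robot.move_to([*r,.18],O); robot.line_to([*r,.076],v=.15)
f0=robot.read_ft_force(); robot.close_gripper(); robot.pause(.1)
print(robot.read_gripper_width(),(robot.read_ft_force()-f0).round(2))
robot.line_to([*r,.175],v=.2); print(robot.read_ft_force(),robot.read_gripper_width())
psi=.058; B=ori(psi); c=np.array([.549,.195]); X=B[:2,0]; Y=B[:2,2]
P=lambda x,y,z:[*(c+x*X+y*Y),z]
robot.line_to(P(-.066,-.004,.175),B,v=.25)
t=vision.camera("top"); s=vision.camera("scene"); w=vision.camera("wrist"); print(robot.read_t())
a=cv2.resize(s["color"][150:330,250:450,::-1],None,fx=2.2,fy=2.2); b=cv2.resize(w["color"][:,:,::-1],None,fx=.6,fy=.6)
b=cv2.resize(w["color"][:,150:500,::-1],(347,396)); cv2.imwrite("pics/s6.png",np.hstack([a,b]))
E
```

```text
0.01567098300560357 [ 0.84 -0.02 -1.15]
[-0.20875182  0.10548245 -2.64133665] 0.01593199096129666
28.5417
```

View pics/s6.png

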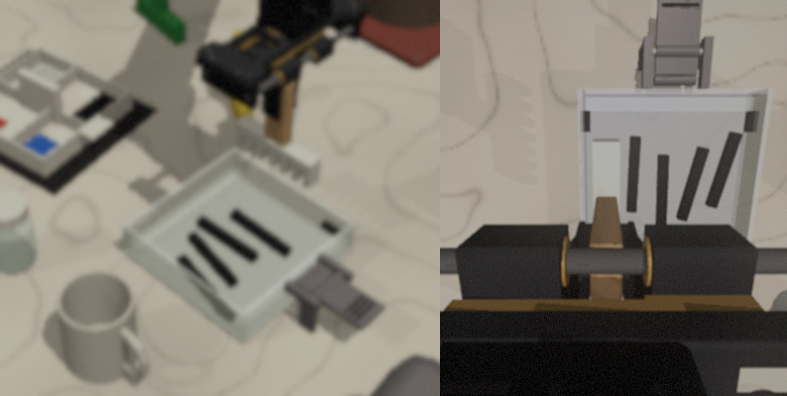

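```bash
python3 - <<'E'
from h import *
psi=.058; B=ori(psi); c=np.array([.549,.195]); X=B[:2,0]; Y=B[:2,2]
P=lambda x,y,z:[*(c+x*X+y*Y),z]
robot.line_to(P(-.066,-.004,.13),v=.2)
hit=robot.line_to(P(-.066,-.004,.0825),v=.08,until_force=5); print("down hit",hit,robot.read_position())
if not hit:
    f0=robot.read_ft_force()
    print("push",robot.line_to(P(.040,-.004,.0825),v=.05,until_force=4))
    p=robot.read_position(); print(p,(B.T@(robot.read_ft_force()-f0)).round(2),"box x",((p[:2]-c)@X).round(4))
    w=vision.camera("wrist"); s=vision.camera("scene")
    a=cv2.resize(s["color"][180:320,280:430,::-1],None,fx=2.8,fy=2.8); b=cv2.resize(w["color"][:240,150:520,::-1],None,fx=1.0,fy=1.0); b=cv2.resize(b,(370,392))
    cv2.imwrite("pics/s7.png",np.hstack([a,b]))
print(robot.read_t())
E
```

```text
down hit True [0.48259192 0.18676451 0.08092193]
29.55
```

```bash
python3 - <<'E'
from h import *
psi=.058; B=ori(psi); c=np.array([.549,.195]); X=B[:2,0]; Y=B[:2,2]
P=lambda x,y,z:[*(c+x*X+y*Y),z]
robot.line_to(P(-.066,-.004,.0835),v=.05); robot.pause(.1)
f0=robot.read_ft_force(); print(f0)
print("push",robot.line_to(P(.042,-.004,.0835),v=.05,until_force=4))
p=robot.read_position(); print(p,(B.T@(robot.read_ft_force()-f0)).round(2),"box x",((p[:2]-c)@X).round(4))
w=vision.camera("wrist"); s=vision.camera("scene")
a=cv2.resize(s["color"][180:320,280:430,::-1],None,fx=2.8,fy=2.8); b=cv2.resize(w["color"][:240,150:520,::-1],(370,392))
cv2.imwrite("pics/s7.png",np.hstack([a,b])); print(robot.read_t())
E
```

```text
[-0.01223631 -0.2826571  -0.95825774]
push True
[0.5818833  0.1928337  0.08250031] [-0.49  0.98  0.62] box x 0.0327
31.7667
```

View pics/s7.png

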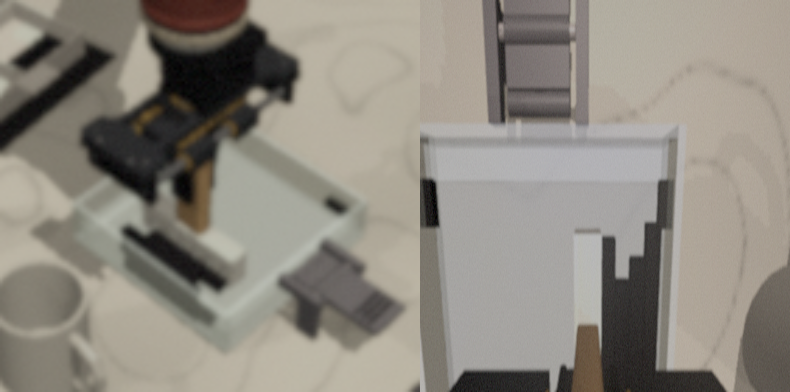

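```bash
python3 - <<'E'
from h import *
psi=.058; B=ori(psi); c=np.array([.549,.195]); X=B[:2,0]; Y=B[:2,2]
P=lambda x,y,z:[*(c+x*X+y*Y),z]
f0=robot.read_ft_force()
print("push",robot.line_to(P(.040,-.004,.0835),v=.03,until_force=7)); robot.pause(.2)
p=robot.read_position(); print((B.T@(robot.read_ft_force()-f0)).round(2),"box x",((p[:2]-c)@X).round(4))
robot.line_to(P(.0,-.004,.0835),v=.1); robot.line_to(P(-.0,-.004,.18),v=.2)
robot.line_to(P(-.06,-.17,.19),v=.25); 
t=vision.camera("top"); s=vision.camera("scene"); w=vision.camera("wrist")
import pickle; pickle.dump((t,s),open("w8.pkl","wb"))
a=cv2.resize(t["color"][140:250,195:320,::-1],(450,396),interpolation=cv2.INTER_CUBIC)
b=cv2.resize(w["color"][:240,270:520,::-1],(345,396)); cv2.imwrite("pics/t8.png",np.hstack([a,b])); print(robot.read_t())
E
```

```text
push True
[-0.59  0.33 -0.26] box x 0.0331
34.3083
```

View pics/t8.png

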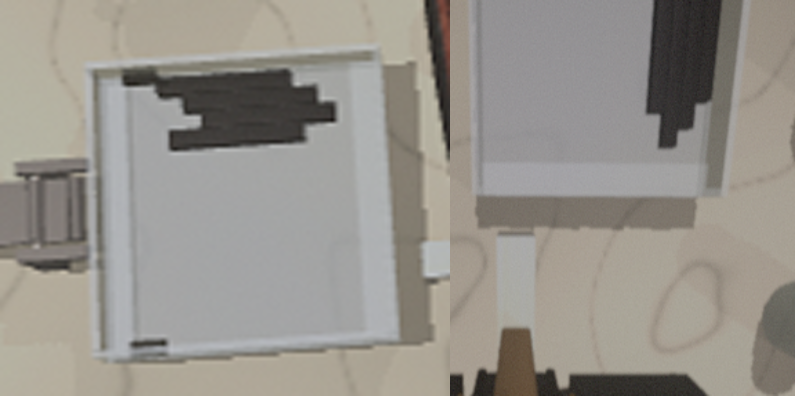

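```bash
python3 - <<'E'
from h import *
O=ori(.16); r=np.array([.420,-.168])
robot.line_to([*r,.185],O,v=.25); robot.line_to([*r,.09],v=.2)
print(robot.line_to([*r,.073],v=.03,until_force=2.5),robot.read_position(),robot.read_ft_force())
robot.gripper_open(); robot.pause(.2); robot.line_to([*r,.24],v=.2)
q=robot.read_joints(); 
robot.move_to([.45,-.40,.30],O)
robot.pause(.5); t=vision.camera("top"); s=vision.camera("scene"); print(robot.read_t())
print([([round(x) for x in b["box"]],round(b["score"],2)) for b in vision.boxes_of(s,"rake_grip")][:3])
a=cv2.resize(t["color"][80:310,160:490,::-1],(440,307)); b=cv2.resize(s["color"][110:330,190:450,::-1],(354,300)); 
a=cv2.resize(a,(440,300)); cv2.imwrite("pics/e9.png",np.hstack([a,b]))
E
```

```text
True [ 0.42026641 -0.16796431  0.07566767] [0.44468388 0.29913099 1.6321521 ]
40.4583
[([292, 151, 30, 41], 0.9), ([312, 133, 20, 34], 0.66), ([353, 165, 12, 45], 0.61)]
```

View pics/e9.png

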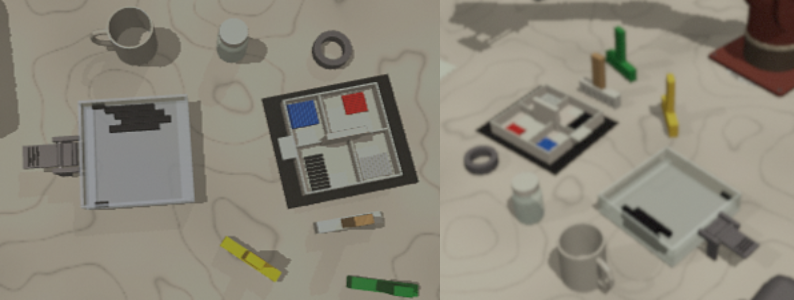

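```bash
python3 -c "
from h import *
robot.job_done(); print(robot.read_t())"
```

```text
the job is handed in; nothing more can be done
the job is handed in; nothing more can be done
```

The job is handed in at about 40.5 s on the robot's clock, and the last pictures show every step done.

- **Lever and tray:** I pressed the lever until the force jumped at its stop (fingertips at 30 mm). The scene picture then showed that end of the tray about 7 mm higher. I gripped the ridge, levelled the tray, lifted it out and set it on the mat. It lies square to within about 0.01 rad, and about 2 mm (x) and 4–6 mm (y) off the mat's centre in the two views.
- **Rods:** Using the aluminium rake with the wooden handle, I combed the four rods against the far wall. They lie flat, touching and parallel to it. Their ends are staggered by roughly 25 mm along the wall, and I left that. Wall contact rests on the push force and on the pictures.
- **Rake and other things:** The rake stands upright near its first place, about 3 cm clear of the mat. The jar, mug and tape roll look where they were.
- **Checks that disagreed:** The three cameras differed by up to about 9 mm on the box position, so I used a middle value. The rake touched the box floor about 2 mm earlier than planned on the way in, so I raised it slightly before combing.

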